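Flatten a kitchen whetstone

ROBOT

A 6-joint arm with a two-finger parallel gripper is mounted at the origin on the work surface. World frame = base frame: x ahead of the robot, y to its left, z up, the work surface at z = 0. Lengths are in m, angles in rad, forces in N, time in s.
With the tool pointing down it reaches from about 0.25 to 0.775 m from the base axis. Payload 4 kg.
Tool frame: the origin (TCP) lies between the finger pads; the fingertips stand 11 mm ahead of it and the grasp point (between the pads) lies 8 mm behind it (robot.tip_extent is the z of the fingertips in the tool frame, in m); z points along the fingers, y is the line along which they close (so a half turn about z gives the same grasp; the last joint's range is limited). The gripper opens to 94 mm and grips with 3 to 60 N. Pads are 16 mm wide; open, the fingers measure 119 mm over their backs; the gripper's body (75 mm by 177 mm) begins 78 mm behind the grasp point.
Start: joints at [-1.352, 0.087, 1.371, -0, 1.684, -0.103], TCP at [0.174, -0.522, 0.217] pointing down, gripper open.
Joint ranges: [-3.1, 3.1], [-0.76, 2.03], [0.27, 2.55], [-1.08, 4.22], [0.17, 2.65], [-2.57, 2.57]. Speed limits (rad/s): [2.79, 2.79, 3.14, 3.14, 3.14, 3.14].

INTERFACE

Orientations are given as [roll, pitch, yaw] about the fixed x, y, z axes, in that order (R = Rz(yaw) Ry(pitch) Rx(roll)).
In Python, from bench import robot, imaging gives the robot as it stands.
- The arm moves only by the shell command python3 -m pendant 'ROWS'. ROWS is JSON, a list of rows, each a list of 7 numbers: the shift along the world's x, y, z in cm, then the turn, a rotation vector about the world's x, y, z in degrees, then the opening, from 0 (shut) to 1 (fully open). In form: [[dx, dy, dz, ax, ay, az, jaw], ...]. A call has 1 to 8 rows; each row shifts and turns the commanded pose from where the row before left it; what a row does not reach is not made up. A row lasts 1/10 s, in which the tool goes at most 50 mm and 8.59 degrees, less where a joint would pass 70% of its speed; a pose out of reach is approached as far as the arm can. A call is refused whole if a number of a shift passes 5 or a number of a turn 8.59, either way. A call with a gripper value outside its range is refused whole. The fingers move at their own pace and stop on an object; the grip force is fixed at half the most. Time passes only in rows, so rows that do not move let the fingers close. It gives the time, the measured TCP pose, the force, the opening and the grip force at its end, in the units of the state.
- robot.get_obs(): the state, without advancing time (a new reading comes with each control period).
- imaging.snapshot(name): name is "scene" or "side" or "wrist"; returns the picture (480x640x3 uint8, red, green, blue); there is no depth.
- imaging.camera_params(name): a dict with "camera_matrix" (3x3 intrinsics, pixels), "R" (3x3) and "t" (3): a world point X has camera coordinates R X + t. Camera axes: x right, y down, z forward; pixel columns grow to the right and rows downward; lengths in m; the calibration is good to about 2 mm. A picture is of the moment at which its call begins: read the wrist's pose just before it. camera_params takes no time and is no camera call; for the wrist camera it gives the pose at the moment of the call.
- robot.close_job(): hands the job in; it is judged then, once.
The state is a dict: "time": time; "joint_positions": joint angles; "qvel": joint speeds; "joint_torque": joint torques, N m; "tool_pos": TCP position; "ee_rot": TCP orientation; "wrist_force": force on the tool from outside, world axes, zero at the start; "wrist_torque": the same for the moment, N m; "width": finger opening in m; "finger_force": force on a finger pad.
Only numpy, scipy, OpenCV 4.12 (cv2) and the standard library are available. Lean on these libraries where they do the work, as an engineer would, in place of code of your own. Each camera call takes 0.05 s, during which the arm holds its last target. There are 200 camera calls.

TASK

Swing the lever of the whetstone holder down shut, then flatten the stone: take the handled flattening block from its cork mat, set it gently on the stone at the lever end, in line with the stone, and draw it slowly to the other end in one stroke along the middle, bearing evenly with about 12 N in all (the block's own weight included) and without lifting it on the way. Lift it off at that end and put it back flat in the middle of its mat, leaving the lever shut and the knife, slip stone and salt bowl where they are.

Things in the scene. Friction and masses are not known exactly. Their poses are not given: they have to be found in the camera images.
- holder: Dark wooden whetstone holder, fixed to the table, 224 x 78 mm, with low steel stops at its ends that stay below the stone's top (up to 38 mm high). Origin: centre of its underside, on the table; x runs along its length towards the lever end, y across, z up.
- stone_mid (a point): Point 48 mm above the table over the holder's centre, where the middle of a new whetstone's top would be; axes as the holder's. The real stone (180 x 60 mm, along the holder's x, grey over white, immovable) is used: the middle of its top lies anywhere from 4 mm below to 4 mm above this point, and it slopes evenly along its length, by up to 3.6 mm more or less at each end.
- hinge (a point): Pivot of the lever, on the holder at x = 114 mm, 31 mm above the table; the pivot's axis is the holder's y.
- lever_tip (a point): Point on the upper face of the steel lever, 60 mm from the pivot, 4 mm above the bar's middle plane. The lever is a bar 16 mm wide and 8 mm thick, 64 mm long from the pivot, with a 24 mm wide, 12 mm thick cross roll at its end.
- lever (a joint): Lever angle in rad: 0 is shut (lying level, pointing away from the stone along the holder's x), growing as it rises; about 1.57 is upright. Light friction, stays where it is left. Starts standing open at 1.05 to 1.45.
- block: Flattening block: dark steel plate 80 x 58 x 14 mm with an upright wooden grip rib on top, 62 mm long, 22 mm wide, from 14 to 58 mm above the underside. About 0.35 kg (varies by a quarter). Origin: centre of its underside; x along plate and rib, y across the rib, z up. Both halves alike.
- mat: Cork mat 150 x 130 x 4 mm, fixed to the table. Origin: centre of its underside; x along its length.
- slip_stone: Bystander: small grey slip stone, 60 x 30 x 20 mm, no handle, near the holder. Origin: centre of its underside.
- salt_bowl: Bystander: white salt bowl, 70 mm wide, 40 mm high, near the holder. Origin: centre of its underside.
- knife: Bystander: kitchen knife, about 280 mm long, lying beside the mat; 18 mm high; origin at the bolster, blade to +x.
Mind the look-alikes: they are no part of the job. What is shaped like the block but pink or yellow is not meant. Of the things shaped like the mat, the cork one is meant.

How it is judged:
By the outcome, as a careful person would: the job done as asked, in the order asked, and still so for the second after the job is handed in, with the robot touching nothing.
It also fails if it takes over 72 s, if anything falls off the work surface, if the arm or the gripper's body presses on something with over 40 N, if the wrist force passes 120 N, or if a joint passes its speed limit or range.

## Working session

There is one attempt and no reset: what is moved stays moved. The work goes in short steps, Python scripts to look and compute and a shell command to move; the robot and the scene stay as the last step left them, time stands still between calls to the robot, and variables do not carry over. Pictures are saved under pics/ and viewed, at most 10 in all, crops included, and the job is handed in when it is done.

```bash
mkdir -p pics; cat > h.py <<'E'
from bench import robot, imaging
import numpy as np, cv2, json
def cam(n):
    p=imaging.camera_params(n); return [np.array(p[k],float) for k in("camera_matrix","R","t")]
def ray(n,uv,z,c=None):
    K,R,t=c or cam(n); d=R.T@np.linalg.inv(K)@np.array([uv[0],uv[1],1.]); o=-R.T@t
    return o+d*(z-o[2])/d[2]
def proj(n,X,c=None):
    K,R,t=c or cam(n); p=K@(R@np.array(X,float)+t); return p[:2]/p[2]
E
python3 - <<'E'
from h import *
o=robot.get_obs(); print({k:np.round(v,3).tolist() for k,v in o.items()})
for n in("scene","side","wrist"):
    im=imaging.snapshot(n); cv2.imwrite(f"pics/{n}0.png",im[:,:,::-1]); 
    K,R,t=cam(n); print(n,np.round(-R.T@t,3),np.round(R[2],2),K[0,0])
E
```

```text
{'time': 0.0, 'joint_positions': [-1.352, 0.088, 1.372, 0.0, 1.684, -0.103], 'qvel': [0.0, -0.001, -0.001, 0.0, -0.001, -0.001], 'joint_torque': [-0.001, -34.018, -30.243, 0.072, 0.033, -0.0], 'tool_pos': [0.174, -0.521, 0.215], 'ee_rot': [-3.139, -0.0, 0.322], 'wrist_force': [-0.24, 0.112, 0.514], 'wrist_torque': [0.033, 0.046, -0.051], 'finger_force': 0.0, 'width': 0.094}
scene [0.982 0.15  0.819] [-0.51 -0.21 -0.84] 462.59804342098926
side [0.391 0.612 0.856] [ 0.14 -0.63 -0.77] 531.7845547671249
wrist [ 0.253 -0.496  0.383] [-0.27 -0.09 -0.96] 354.66356299894494
```

View pics/scene0.png

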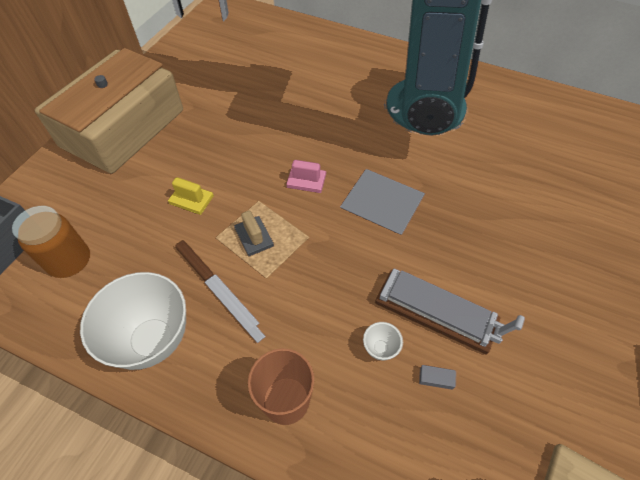

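View pics/side0.png

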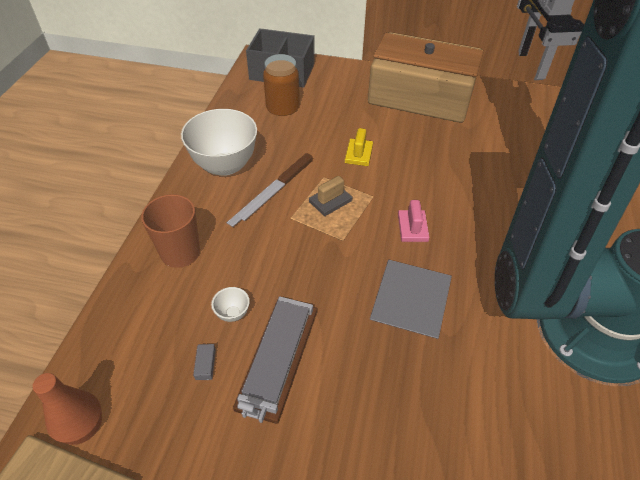

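The scene shows the holder near (440,310) with its lever end at (510,328), and the cork mat with the dark block near (258,235). The side view shows them at (278,358) and (331,200). I'll enlarge these areas.

```bash
python3 - <<'E'
import cv2,numpy as np
def crop(n,x,y,w,h,s):
    a=cv2.resize(cv2.imread(f"pics/{n}0.png")[y:y+h,x:x+w],None,fx=s,fy=s,interpolation=cv2.INTER_CUBIC)
    for i in range(0,w,20):
        cv2.line(a,(i*s,0),(i*s,8),(0,255,0),1); cv2.putText(a,str(x+i),(i*s+2,18),0,.35,(0,255,0),1)
    for i in range(0,h,20):
        cv2.line(a,(0,i*s),(8,i*s),(0,255,0),1); cv2.putText(a,str(y+i),(10,i*s+4),0,.35,(0,255,0),1)
    return a
cv2.imwrite("pics/c1.png",crop("scene",370,260,160,100,5))
b=crop("side",225,290,100,140,4); m=crop("side",285,170,100,70,4); k=crop("scene",210,200,100,80,4)
cv2.imwrite("pics/c2.png",np.hstack([b,np.vstack([m[:240],k])]))
E
```

```text
(no output)
```

View pics/c1.png

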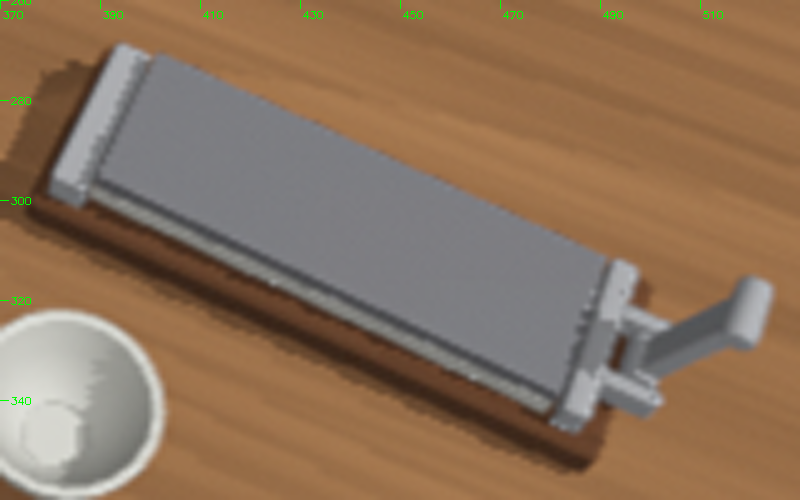

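View pics/c2.png

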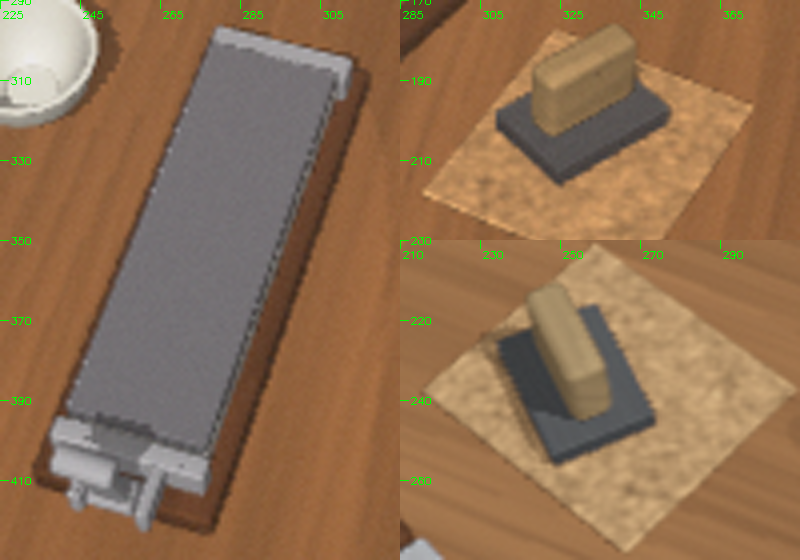

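The crops give the stone-top corners (scene 401,271 / 390,296 / 492,312 / 480,340), the lever roll at (520,322), and the mat, plate and rib corners. Next I fit the poses from these.

```bash
python3 - <<'E'
from h import *
from scipy.optimize import least_squares as LS
S,D=cam("scene"),cam("side")
def tri(a,b):
    f=lambda X:np.r_[proj(0,X,S)-a,proj(0,X,D)-b]
    r=LS(f,[.5,0,.05]); return r.x,np.abs(r.fun).max()
st={'far1':((401,270.6),(309.5,307.5)),'far2':((390,295.6),(278,300.5)),'lev1':((492,312.4),(277,403.8)),'lev2':((480.4,340),(242,393.3)),'roll':((520.4,322.4),(246.25,406.75))}
P={}
for k,(a,b) in st.items(): P[k],e=tri(np.array(a),np.array(b)); print(k,P[k].round(4),round(e,2))
def fit(model,obs,x0):
    def f(x):
        return np.concatenate([proj(0,model(x,p),c)-uv for c,L in obs for p,uv in L])
    r=LS(f,x0,loss='soft_l1'); return r.x,np.sqrt(np.mean(r.fun**2))
def rot(x,p): c,s=np.cos(x[2]),np.sin(x[2]); return [x[0]+c*p[0]-s*p[1],x[1]+s*p[0]+c*p[1],p[2]]
# stone: x=[cx,cy,yaw,zmid,slope]
def ms(x,p): q=rot(x,(p[0],p[1],0)); q[2]=x[3]+x[4]*p[0]; return q
h,w=.09,.03
ax=(P['lev1']+P['lev2']-P['far1']-P['far2']); yaw=np.arctan2(ax[1],ax[0]); c0=sum(P[k] for k in('far1','far2','lev1','lev2'))/4
n=np.array([-np.sin(yaw),np.cos(yaw),0])
s1=np.sign((P['far1']-c0)@n)
L=[('far1',-h,s1*w),('far2',-h,-s1*w),('lev1',h,s1*w),('lev2',h,-s1*w)]
x,e=fit(ms,[(C,[((a,b,0),st[k][i]) for k,a,b in L]) for i,C in((0,S),(1,D))],[c0[0],c0[1],yaw,.048,0])
print('stone',x.round(4),np.degrees(x[2]),'rms',e)
hx=np.array([np.cos(x[2]),np.sin(x[2]),0]); hin=np.array([x[0],x[1],.031])+.114*hx
d=P['roll']-hin; print('hinge',hin.round(4),'lever angle',np.arctan2(d[2],d@hx),'len',np.linalg.norm(d))
# mat corners z=.004
M=[((-1,-1)),]
ms_=[(215.75,237.5),(259.3,201.3),(309.3,237),(267,277)]; md=[None,None,None,None]
W=np.array([ray(0,u,.004,S) for u in ms_]); print('mat scene',W.round(4).tolist(),[round(np.linalg.norm(W[i]-W[i-1]),4) for i in range(4)],W.mean(0).round(4))
W2=np.array([ray(0,u,.004,D) for u in [(290.75,218.25),(324.25,177.5),(373,196.25),(345,237)]]); print('mat side',W2.round(4).tolist(),[round(np.linalg.norm(W2[i]-W2[i-1]),4) for i in range(4)],W2.mean(0).round(4))
for n,C,z,pts in(('plate scene',S,.018,[(234.5,226.75),(259.5,217),(273.75,243.3),(249.3,254.5)]),('rib scene',S,.062,[(242,214.25),(249,211),(262,230.5),(254.5,233.75)]),('rib side',D,.062,[(318.75,187.5),(322.5,192),(344.25,181.25),(338.75,176.75)]),('plate side',D,.018,[(309.5,199.5),(325,213),(352.5,197.5)])):
    V=np.array([ray(0,u,z,C) for u in pts]); dd=[V[i]-V[i-1] for i in range(len(V))]
    print(n,V[:,:2].round(4).tolist(),[(round(np.linalg.norm(q),4),round(np.degrees(np.arctan2(q[1],q[0])),1)) for q in dd],V.mean(0).round(4), ((V[0]+V[-1])/2).round(4))
E
```

```text
far1 [0.5233 0.1058 0.0435] 0.68
far2 [0.5826 0.1048 0.0439] 0.59
lev1 [0.5313 0.2883 0.0329] 0.54
lev2 [0.592  0.2827 0.0298] 0.1
roll [0.5641 0.3264 0.0923] 0.27
stone [ 0.5573  0.1952  1.5215  0.0371 -0.0711] 87.17611239666196 rms 0.6334052774740929
hinge [0.5629 0.3091 0.031 ] lever angle 1.2952422486479265 len 0.06371414068007183
mat scene [[0.5872, -0.2767, 0.004], [0.4649, -0.2402, 0.004], [0.5045, -0.0986, 0.004], [0.6258, -0.1343, 0.004]] [np.float64(0.1476), np.float64(0.1277), np.float64(0.147), np.float64(0.1264)] [ 0.5456 -0.1875  0.004 ]
mat side [[0.6239, -0.1322, 0.004], [0.5822, -0.2744, 0.004], [0.4618, -0.241, 0.004], [0.4989, -0.1079, 0.004]] [np.float64(0.1273), np.float64(0.1481), np.float64(0.1249), np.float64(0.1382)] [ 0.5417 -0.1889  0.004 ]
plate scene [[0.5546, -0.2481], [0.5107, -0.2127], [0.557, -0.154], [0.6012, -0.1863]] [(np.float64(0.0774), np.float64(-127.0)), (np.float64(0.0564), np.float64(141.2)), (np.float64(0.0748), np.float64(51.7)), (np.float64(0.0547), np.float64(-36.1))] [ 0.5559 -0.2003  0.018 ] [ 0.5779 -0.2172  0.018 ]
rib scene [[0.5452, -0.2281], [0.5322, -0.2194], [0.5634, -0.1724], [0.5763, -0.1821]] [(np.float64(0.0556), np.float64(-124.0)), (np.float64(0.0157), np.float64(146.0)), (np.float64(0.0563), np.float64(56.4)), (np.float64(0.0161), np.float64(-36.8))] [ 0.5543 -0.2005  0.062 ] [ 0.5608 -0.2051  0.062 ]
rib side [[0.5736, -0.1812], [0.5628, -0.1699], [0.5248, -0.213], [0.5392, -0.2239]] [(np.float64(0.0548), np.float64(51.1)), (np.float64(0.0156), np.float64(133.8)), (np.float64(0.0574), np.float64(-131.5)), (np.float64(0.0181), np.float64(-37.1))] [ 0.5501 -0.197   0.062 ] [ 0.5564 -0.2025  0.062 ]
plate side [[0.5948, -0.1837], [0.5526, -0.1523], [0.5041, -0.2124]] [(np.float64(0.0952), np.float64(17.5)), (np.float64(0.0526), np.float64(143.4)), (np.float64(0.0772), np.float64(-129.0))] [ 0.5505 -0.1828  0.018 ] [ 0.5494 -0.198   0.018 ]
```

```bash
python3 -m pendant '[[3.5,2.9,0.4,0,0,4.3,1],[3.5,2.9,0.4,0,0,4.3,1],[3.5,2.9,0.4,0,0,4.3,1],[3.5,2.9,0.4,0,0,4.3,1],[3.5,2.9,0.4,0,0,4.3,1],[3.5,2.9,0.4,0,0,4.3,1],[3.5,2.9,0.4,0,0,4.3,1],[3.5,2.9,0.4,0,0,4.3,1]]'
python3 -m pendant '[[3.2,3.0,0.4,0,0,0,1],[3.2,3.0,0.4,0,0,0,1],[3.2,3.0,0.4,0,0,0,1],[0,0,0,0,0,0,1],[0,0,0,0,0,0,1]]'
cat >> h.py <<'E'
def wsnap(tag):
    o=robot.get_obs(); c=cam("wrist"); im=imaging.snapshot("wrist"); cv2.imwrite(f"pics/{tag}.png",im[:,:,::-1]); np.savez(f"pics/{tag}.npz",K=c[0],R=c[1],t=c[2])
    print(tag,{k:np.round(o[k],4).tolist() for k in("time","tool_pos","ee_rot","wrist_force","joint_positions")})
def lc(tag): z=np.load(f"pics/{tag}.npz"); return z["K"],z["R"],z["t"]
E
python3 -c "
from h import *
wsnap('w1')"
```

```text
time: 0.95
tool_pos: [0.455, -0.2882, 0.2484]
ee_rot: [-3.141, 0.0, 0.925]
wrist_force: [-0.4, -0.4, -0.0]
width: 0.0939
finger_force: 0.0
time: 1.45
tool_pos: [0.5501, -0.1991, 0.2598]
ee_rot: [-3.14, 0.001, 0.924]
wrist_force: [-0.6, 0.0, -0.3]
width: 0.0938
finger_force: 0.0
w1 {'time': 1.45, 'tool_pos': [0.5501, -0.1991, 0.2598], 'ee_rot': [-3.1405, 0.0009, 0.9242], 'wrist_force': [-0.6381, 0.0488, -0.2923], 'joint_positions': [-0.4438, 0.1632, 1.2013, -0.0007, 1.7784, 0.2027]}
```

View pics/w1.png

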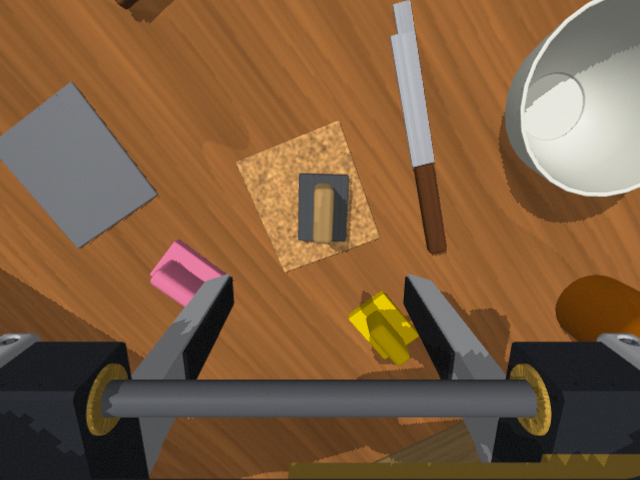

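```bash
python3 - <<'E'
from h import *
c=lc('w1')
for n,z,p in(('mat',.004,[(237,161),(340,122),(378,238),(286,271)]),('plate',.018,[(300,174),(349,175),(348.5,241),(299,241)]),('rib',.062,[(316,184),(332,184),(333,242),(313,242)])):
    V=np.array([ray(0,u,z,c) for u in p]); print(n,V.mean(0).round(4),[(round(float(np.hypot(*q[:2])),4),round(float(np.degrees(np.arctan2(q[1],q[0]))),1)) for q in (V-np.roll(V,1,0))])
E
python3 -m pendant '[[0,4.5,0,0,0,4.3,0.0],[0,4.9,0,0,0,4.3,0],[0,4.9,0,0,0,4.3,0],[0,4.9,0,0,0,4.3,0],[0,4.9,0,0,0,4.3,0],[0,4.9,0,0,0,4.3,0],[0,4.9,0,0,0,4.3,0],[0,4.9,0,0,0,4.2,0]]'
python3 -m pendant '[[0,0,0,0,0,0,0],[0,0,0,0,0,0,0]]'
python3 -c "
from h import *
wsnap('w2')"
python3 -m pendant '[[0.2,4.0,0,0,0,0,0],[0.3,4.0,0,0,0,0,0],[0.2,3,0,0,0,0,0],[0,0,0,0,0,0,0],[0,0,0,0,0,0,0]]'
python3 - <<'E'
from h import *
wsnap('w3')
a=cv2.imread('pics/w2.png')[60:330,220:420]; b=cv2.imread('pics/w3.png')[60:330,220:420]
m=np.hstack([cv2.resize(q,None,fx=2,fy=2.2,interpolation=cv2.INTER_CUBIC) for q in(a,b)])
for i in range(0,270,30): cv2.putText(m,str(60+i),(0,int(i*2.2)+8),0,.35,(0,255,0),1); cv2.line(m,(25,int(i*2.2)),(35,int(i*2.2)),(0,255,0),1)
for k in(0,1):
  for i in range(0,200,20): cv2.putText(m,str(220+i),(k*400+i*2,590),0,.35,(0,255,0),1); cv2.line(m,(k*400+i*2,570),(k*400+i*2,578),(0,255,0),1)
cv2.imwrite('pics/m23.png',m)
E
```

```text
mat [ 0.5463 -0.1896  0.004 ] [(0.1481, 74.3), (0.1274, -17.1), (0.146, -107.2), (0.1238, 163.8)]
plate [ 0.5552 -0.2048  0.018 ] [(0.0801, 51.2), (0.056, -38.2), (0.0789, -126.1), (0.0597, 143.0)]
rib [ 0.5564 -0.201   0.062 ] [(0.0625, 49.9), (0.0165, -37.0), (0.0624, -125.4), (0.0216, 143.0)]
time: 2.3
tool_pos: [0.5496, 0.188, 0.2607]
ee_rot: [3.141, 0.001, 1.521]
wrist_force: [0.7, -0.1, 0.6]
width: 0.0335
finger_force: 0.0
time: 2.5
tool_pos: [0.5497, 0.1874, 0.2602]
ee_rot: [-3.141, 0.001, 1.52]
wrist_force: [0.3, -1.4, -0.5]
width: 0.0174
finger_force: 0.0
w2 {'time': 2.5, 'tool_pos': [0.5497, 0.1874, 0.2602], 'ee_rot': [-3.1412, 0.0012, 1.5204], 'wrist_force': [0.2878, -1.4032, -0.5347], 'joint_positions': [0.2316, 0.153, 1.2121, -0.0011, 1.7772, 0.2818]}
time: 3.05
tool_pos: [0.5576, 0.2961, 0.2603]
ee_rot: [-3.141, 0.001, 1.518]
wrist_force: [0.8, -0.2, -0.4]
width: 0.0003
finger_force: 0.0
w3 {'time': 3.05, 'tool_pos': [0.5576, 0.2961, 0.2603], 'ee_rot': [-3.1414, 0.0013, 1.5183], 'wrist_force': [0.7553, -0.2016, -0.3636], 'joint_positions': [0.399, 0.2692, 1.0743, -0.0012, 1.7988, 0.4512]}
```

View pics/m23.png

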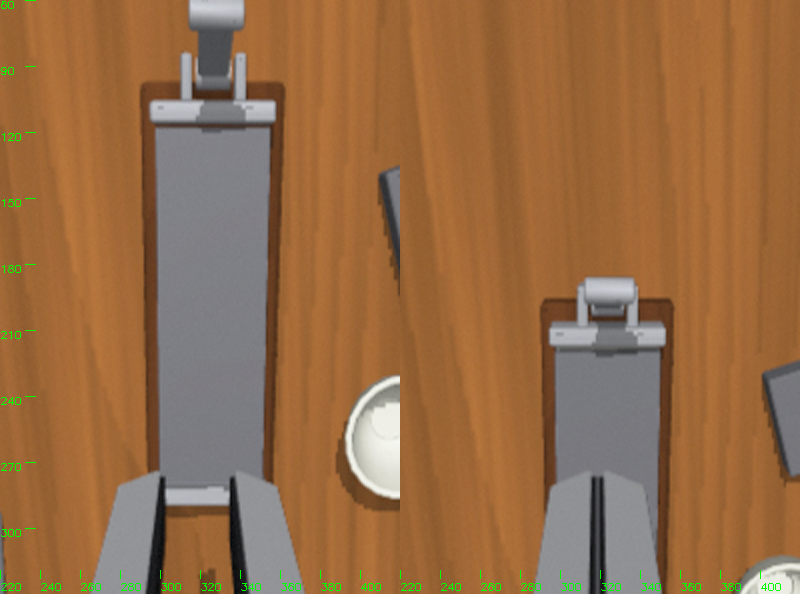

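The picture shows the stone straight up the image: lever end at v≈117.5 in the left frame (u 297.5–355.5), far end at v≈281 (u 300–352), and lever end at v≈218 in the right frame.

```bash
python3 - <<'E'
from h import *
from scipy.optimize import least_squares as LS
a,b=lc('w2'),lc('w3'); S,D=cam("scene"),cam("side")
W=[(a,1,1,(297.5,117.7)),(a,1,-1,(355.5,117.3)),(a,-1,1,(300,280.9)),(a,-1,-1,(352,280.9)),(b,1,1,(297.5,218.2)),(b,1,-1,(350.5,218.2))]
G=[(S,-1,1,(401,270.6)),(S,-1,-1,(390,295.6)),(S,1,1,(492,312.4)),(S,1,-1,(480.4,340)),(D,-1,1,(309.5,307.5)),(D,-1,-1,(278,300.5)),(D,1,1,(277,403.8)),(D,1,-1,(242,393.3))]
def P(x,i,j): c,s=np.cos(x[2]),np.sin(x[2]); p,q=i*.09,j*.03; return [x[0]+c*p-s*q,x[1]+s*p+c*q,x[3]+x[4]*p]
for n,O,pr in(('wrist',W,0),('wrist+prior',W,1),('all+prior',W+G,1)):
    f=lambda x:np.r_[np.concatenate([(proj(0,P(x,i,j),c)-uv)/(.5 if c in(a,b) else 2) for c,i,j,uv in O]),pr*(x[3]-.048)/.003,pr*x[4]*.09/.0025]
    r=LS(f,[.557,.195,1.52,.048,0]); print(n,r.x.round(4),'cost',r.cost, 'std',np.sqrt(np.diag(np.linalg.inv(r.jac.T@r.jac))).round(4))
    x=r.x; print(' hinge',(x[:2]+.114*np.array([np.cos(x[2]),np.sin(x[2])])).round(4),'end dz mm',(x[4]*90).round(2))
for u in((317+0,60+35/2.2),):pass
E
```

```text
Traceback (most recent call last):
ValueError: The truth value of an array with more than one element is ambiguous. Use a.any() or a.all()
```

```bash
python3 - <<'E'
from h import *
from scipy.optimize import least_squares as LS
a,b=lc('w2'),lc('w3'); S,D=cam("scene"),cam("side")
W=[(a,1,1,(297.5,117.7)),(a,1,-1,(355.5,117.3)),(a,-1,1,(300,280.9)),(a,-1,-1,(352,280.9)),(b,1,1,(297.5,218.2)),(b,1,-1,(350.5,218.2))]
G=[(S,-1,1,(401,270.6)),(S,-1,-1,(390,295.6)),(S,1,1,(492,312.4)),(S,1,-1,(480.4,340)),(D,-1,1,(309.5,307.5)),(D,-1,-1,(278,300.5)),(D,1,1,(277,403.8)),(D,1,-1,(242,393.3))]
def P(x,i,j): c,s=np.cos(x[2]),np.sin(x[2]); p,q=i*.09,j*.03; return [x[0]+c*p-s*q,x[1]+s*p+c*q,x[3]+x[4]*p]
for n,O,pr in(('wrist',W,0),('wrist+prior',W,1),('all+prior',W+G,1)):
    f=lambda x:np.r_[np.concatenate([(proj(0,P(x,i,j),c)-uv)/(.5 if (c is a or c is b) else 2) for c,i,j,uv in O]),pr*(x[3]-.048)/.003,pr*x[4]*.09/.0025]
    r=LS(f,[.557,.195,1.52,.048,0]); print(n,r.x.round(4),'cost',r.cost, 'std',np.sqrt(np.diag(np.linalg.pinv(r.jac.T@r.jac))).round(4))
    x=r.x; print(' hinge',(x[:2]+.114*np.array([np.cos(x[2]),np.sin(x[2])])).round(4),'end dz mm',(x[4]*90).round(2))
E
```

```text
wrist [ 0.5602  0.1958  1.5213  0.0415 -0.074 ] cost 1.347450867120727 std [0.0002 0.0003 0.0026 0.0012 0.0103]
 hinge [0.5658 0.3096] end dz mm -6.66
wrist+prior [ 0.5601  0.1959  1.5215  0.0426 -0.063 ] cost 6.33045834880696 std [0.0002 0.0003 0.0026 0.0011 0.0095]
 hinge [0.5658 0.3098] end dz mm -5.67
all+prior [ 0.5601  0.1958  1.5213  0.0421 -0.0648] cost 10.020486271228854 std [0.0002 0.0003 0.0025 0.001  0.009 ]
 hinge [0.5657 0.3097] end dz mm -5.83
```

```bash
python3 -m pendant '[[0.2,0.1,-3.4,0,0,0,0],[0.2,0,-3.4,0,0,0,0],[0.2,0,-3.4,0,0,0,0],[0.1,0,-3.4,0,0,0,0],[0,0,-3.4,0,0,0,0],[0,0,0,0,0,0,0],[0,0,0,0,0,0,0]]'
python3 -m pendant '[[0,0.5,-0.4,0,0,0,0],[0,0.5,-0.3,0,0,0,0],[0,0.6,-0.1,0,0,0,0],[0,0.6,-0.1,0,0,0,0],[0,0.5,-0.2,0,0,0,0],[0.1,0.5,-0.3,0,0,0,0],[0,0.5,-0.4,0,0,0,0],[0,0.4,-0.4,0,0,0,0]]'
python3 -m pendant '[[0,0.3,-0.5,0,0,0,0],[0,0.3,-0.5,0,0,0,0],[0,0.2,-0.5,0,0,0,0],[0.1,0.1,-0.5,0,0,0,0],[0,0,-0.2,0,0,0,0],[0,0,0,0,0,0,0]]'
```

```text
time: 3.8
tool_pos: [0.5643, 0.2975, 0.0909]
ee_rot: [-3.141, 0.001, 1.519]
wrist_force: [-0.5, 0.9, 1.3]
width: 0.0003
finger_force: 0.0
time: 4.6
tool_pos: [0.5647, 0.3407, 0.0679]
ee_rot: [-3.141, 0.0, 1.521]
wrist_force: [0.8, -1.8, 1.1]
width: 0.0005
finger_force: 0.7
time: 5.2
tool_pos: [0.5659, 0.3495, 0.0464]
ee_rot: [3.141, -0.001, 1.521]
wrist_force: [-0.2, 0.0, -0.4]
width: 0.0005
finger_force: 0.0
```

```bash
python3 -m pendant '[[0,0,-0.1,0,0,0,0],[0,0,-0.1,0,0,0,0]]'
python3 -m pendant '[[0,0,-0.1,0,0,0,0],[0,0,0,0,0,0,0]]'
```

```text
time: 5.4
tool_pos: [0.5661, 0.3495, 0.0461]
ee_rot: [3.141, -0.001, 1.521]
wrist_force: [-2.5, -0.4, 9.4]
width: 0.0005
finger_force: 4.4
time: 5.6
tool_pos: [0.5661, 0.3495, 0.0461]
ee_rot: [3.14, -0.001, 1.521]
wrist_force: [-4.2, 0.2, 8.7]
width: 0.0005
finger_force: 4.4
```

```bash
python3 -m pendant '[[0,0,3,0,0,0,0],[0,0,5,0,0,0,0],[0,0,5,0,0,0,0],[0,-1,3,0,0,0,0.5],[0,-4.9,0,0,0,-4.3,1],[0,-4.9,0,0,0,-4.3,1],[0,-4.9,0,0,0,-4.3,1],[0,-4.9,0,0,0,-4.3,1]]'
python3 -m pendant '[[-0.2,-4.9,0,0,0,-4.3,1],[-0.2,-4.9,0,0,0,-4.3,1],[-0.2,-4.9,0,0,0,-4.3,1],[-0.2,-4.9,0,0,0,-4.3,1],[-0.2,-4.9,0,0,0,0,1],[0,-4.9,0,0,0,0,1],[0,-4.2,0,0,0,0,1],[0,0,0,0,0,0,1]]'
python3 - <<'E'
from h import *
wsnap('w4'); im=imaging.snapshot("side"); cv2.imwrite("pics/side1.png",im[:,:,::-1])
a=cv2.resize(cv2.imread('pics/w4.png')[100:400,200:460],(520,600)); b=cv2.resize(im[290:450,210:320,::-1],(280,407)); m=np.zeros((600,800,3),np.uint8); m[:,:520]=a; m[:407,520:]=b
cv2.imwrite('pics/m4.png',m)
E
```

```text
time: 6.4
tool_pos: [0.5657, 0.1414, 0.2034]
ee_rot: [3.141, -0.0, 1.218]
wrist_force: [1.1, 0.0, 0.4]
width: 0.0373
finger_force: 0.0
time: 7.2
tool_pos: [0.5551, -0.1982, 0.2026]
ee_rot: [3.141, 0.002, 0.913]
wrist_force: [-0.2, 0.8, -0.7]
width: 0.0941
finger_force: 0.0
w4 {'time': 7.2, 'tool_pos': [0.5551, -0.1982, 0.2026], 'ee_rot': [3.1411, 0.0021, 0.9133], 'wrist_force': [-0.2308, 0.7582, -0.7109], 'joint_positions': [-0.4378, 0.1781, 1.2965, -0.0022, 1.6669, 0.2195]}
```

View pics/m4.png

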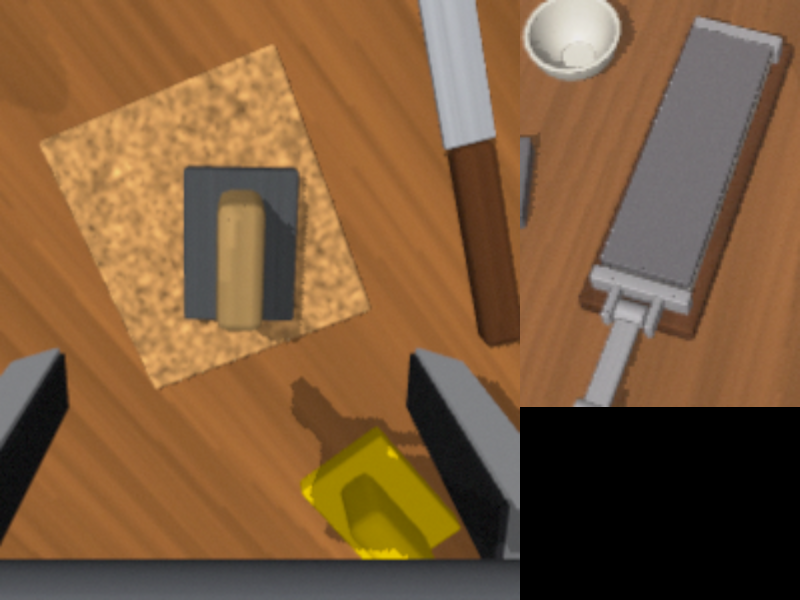

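```bash
python3 - <<'E'
from h import *
c=lc('w4')
for n,z,p in(('mat',.004,[(220,172),(337,122.5),(384.5,254.5),(279,294)]),('plate',.018,[(292,183.5),(349,184),(347.5,260),(292,259)]),('rib',.062,[(310,196),(332,196),(332,262.5),(309,264)])):
    V=np.array([ray(0,u,z,c) for u in p]); print(n,V.mean(0).round(4),[(round(float(np.hypot(*q[:2])),4),round(float(np.degrees(np.arctan2(q[1],q[0]))),1)) for q in (V-np.roll(V,1,0))])
# yellow clearance: lowest part of yellow block at plate/rib, in tool frame about block
V=np.array([ray(0,u,.058,c) for u in [(200+345/2,100+475/2),(200+300/2,100+490/2),(200+380/2,100+430/2)]]); print(V.round(3))
E
```

```text
mat [ 0.5458 -0.1897  0.004 ] [(0.1472, 74.6), (0.128, -15.6), (0.1473, -106.2), (0.1258, 164.3)]
plate [ 0.5546 -0.2035  0.018 ] [(0.0794, 51.1), (0.0565, -38.2), (0.08, -127.4), (0.0585, 141.2)]
rib [ 0.5571 -0.2007  0.062 ] [(0.0635, 51.1), (0.0193, -37.7), (0.062, -127.0), (0.0213, 146.3)]
[[ 0.53  -0.321  0.058]
 [ 0.507 -0.314  0.058]
 [ 0.558 -0.311  0.058]]
```

```bash
python3 -m pendant '[[0,-0.2,-4,0,0,0,1],[0,-0.2,-4,0,0,0,1],[0,0,-4,0,0,0,1],[0,0,-3,0,0,0,1],[0,0,-1.6,0,0,0,1],[0,0,0,0,0,0,1]]'
python3 -m pendant '[[0,0,0,0,0,0,0],[0,0,0,0,0,0,0],[0,0,0,0,0,0,0],[0,0,0,0,0,0,0],[0,0,0,0,0,0,0],[0,0,0,0,0,0,0]]'
```

```text
time: 7.9
tool_pos: [0.5539, -0.1938, 0.034]
ee_rot: [-3.135, 0.001, 0.923]
wrist_force: [-0.6, 0.9, 0.7]
width: 0.0943
finger_force: 0.0
time: 8.5
tool_pos: [0.5561, -0.1969, 0.0378]
ee_rot: [3.141, -0.0, 0.92]
wrist_force: [-0.2, 0.2, 0.2]
width: 0.0494
finger_force: 0.0
```

```bash
python3 -m pendant '[[0,-0.3,0,0,0,0,0.5],[0,-0.3,-0.1,0,0,0,0.5],[0,0,0,0,0,0,0.5],[0,0,0,0,0,0,0.5]]'
python3 -m pendant '[[0,0,0,0,0,0,0],[0,0,0,0,0,0,0],[0,0,0,0,0,0,0],[0,0,0,0,0,0,0],[0,0,0,0,0,0,0],[0,0,0,0,0,0,0]]'; python3 -c "
from h import *
for i in range(3):
  o=robot.get_obs(); print(o['wrist_force'].round(2) if hasattr(o['wrist_force'],'round') else o['wrist_force'],o['wrist_torque'],o['tool_pos'])"
```

```text
time: 8.9
tool_pos: [0.5558, -0.203, 0.0363]
ee_rot: [-3.141, 0.0, 0.92]
wrist_force: [-0.5, 0.1, 0.4]
width: 0.0469
finger_force: 0.0
time: 9.5
tool_pos: [0.5553, -0.2023, 0.0365]
ee_rot: [-3.14, 0.0, 0.921]
wrist_force: [-3.8, 0.9, 1.1]
width: 0.0216
finger_force: 29.9
[-3.83  0.89  1.08] [0.29580531 0.5697206  0.00382344] [ 0.55531365 -0.20231556  0.03646781]
[-3.83  0.89  1.08] [0.29580531 0.5697206  0.00382344] [ 0.55531365 -0.20231556  0.03646781]
[-3.83  0.89  1.08] [0.29580531 0.5697206  0.00382344] [ 0.55531365 -0.20231556  0.03646781]
```

```bash
python3 -m pendant '[[0,0,0.5,0,0,0,0],[0,0,1,0,0,0,0],[0,0,2,0,0,0,0],[0,0,2,0,0,0,0],[0,0,1,0,0,0,0],[0,0,0,0,0,0,0],[0,0,0,0,0,0,0],[0,0,0,0,0,0,0]]'
python3 -c "
from h import *
o=robot.get_obs(); print(o['wrist_force'],o['wrist_torque'],o['tool_pos'])"
python3 -m pendant '[[0,1,1,0,0,2.3,0],[0,3,1.5,0,0,4,0],[0.1,4,1.5,0,0,4,0],[0.1,4.5,0,0,0,4,0],[0.1,4.5,0,0,0,4,0],[0.1,4.5,0,0,0,4,0],[0.1,4.5,0,0,0,4,0],[0.1,4.5,0,0,0,4,0]]'
python3 -m pendant '[[0.1,4.5,0,0,0,4,0],[0,4,0,-1,0,0,0],[0,3,0,-1,0,0,0],[0,2,0,0,0,0,0],[0,0.5,0,0,0,0,0],[0,0,0,0,0,0,0],[0,0,0,0,0,0,0],[0,0,0,0,0,0,0]]'
python3 -c "
from h import *
o=robot.get_obs(); print(o['wrist_force'],o['wrist_torque'],o['tool_pos'],o['ee_rot'])"
```

```text
time: 10.3
tool_pos: [0.5552, -0.2025, 0.1]
ee_rot: [-3.139, 0.001, 0.92]
wrist_force: [0.7, 0.1, -4.4]
width: 0.0218
finger_force: 29.9
[ 0.72700962  0.12629683 -4.39267398] [-0.02014287 -0.05378079  0.01786974] [ 0.55515544 -0.20245215  0.0999614 ]
time: 11.1
tool_pos: [0.5613, 0.1047, 0.1418]
ee_rot: [-3.142, -0.0, 1.454]
wrist_force: [1.1, 0.1, -3.4]
width: 0.022
finger_force: 29.9
time: 11.9
tool_pos: [0.5631, 0.2408, 0.1416]
ee_rot: [3.14, 0.035, 1.518]
wrist_force: [-0.6, -0.2, -3.5]
width: 0.0216
finger_force: 29.9
[-0.62920472 -0.19059143 -3.53357636] [ 0.01084462 -0.08150671  0.01496535] [0.56308989 0.24082818 0.1415977 ] [3.13975836 0.03534487 1.51752802]
```

```bash
python3 -m pendant '[[-0.1,0.3,-1.5,0,0,0.2,0],[0,0,-1.5,0,0,0,0],[0,0,-1,0,0,0,0],[0,0,-0.5,0,0,0,0],[0,0,-0.3,0,0,0,0],[0,0,0,0,0,0,0],[0,0,0,0,0,0,0],[0,0,0,0,0,0,0]]'
python3 - <<'E'
from h import *
o=robot.get_obs(); print(o['wrist_force'],o['wrist_torque'],o['tool_pos'],o['ee_rot'])
for n in("side","scene"): cv2.imwrite(f"pics/{n}2.png",imaging.snapshot(n)[:,:,::-1])
wsnap('w5')
E
python3 -m pendant '[[0,0,-0.2,0,0,0,0],[0,0,-0.2,0,0,0,0],[0,0,-0.1,0,0,0,0],[0,0,-0.1,0,0,0,0],[0,0,-0.1,0,0,0,0],[0,0,0,0,0,0,0]]'
```

```text
time: 12.7
tool_pos: [0.5624, 0.2454, 0.0944]
ee_rot: [3.138, 0.034, 1.523]
wrist_force: [-0.1, 0.3, -3.4]
width: 0.0217
finger_force: 29.9
[-0.10173973  0.29843168 -3.44003951] [-0.01255812 -0.10430517  0.01906488] [0.5624458  0.245396   0.09436338] [3.13821208 0.03433439 1.52255706]
w5 {'time': 12.8, 'tool_pos': [0.5623, 0.2454, 0.0942], 'ee_rot': [3.1385, 0.0344, 1.5226], 'wrist_force': [0.5754, -0.2414, -3.5142], 'joint_positions': [0.3374, 0.2886, 1.3807, -0.0332, 1.4824, 0.3887]}
time: 13.45
tool_pos: [0.5618, 0.2452, 0.0863]
ee_rot: [3.14, 0.035, 1.523]
wrist_force: [0.1, 0.2, -3.7]
width: 0.0218
finger_force: 29.9
```

```bash
python3 - <<'E'
import cv2,numpy as np
a=cv2.resize(cv2.imread('pics/scene2.png')[255:355,365:525],None,fx=3,fy=3,interpolation=cv2.INTER_CUBIC)
b=cv2.resize(cv2.imread('pics/w5.png')[120:420,200:440],(480,300+0))
c=cv2.resize(cv2.imread('pics/side2.png')[280:440,220:330],(320,465),interpolation=cv2.INTER_CUBIC)
b=cv2.resize(cv2.imread('pics/w5.png')[180:330,200:440],(480,300))
m=np.zeros((600,800,3),np.uint8); m[:300,:480]=a; m[300:,:480]=b; m[:465,480:]=c
cv2.imwrite('pics/m5.png',m)
E
```

```text
(no output)
```

View pics/m5.png

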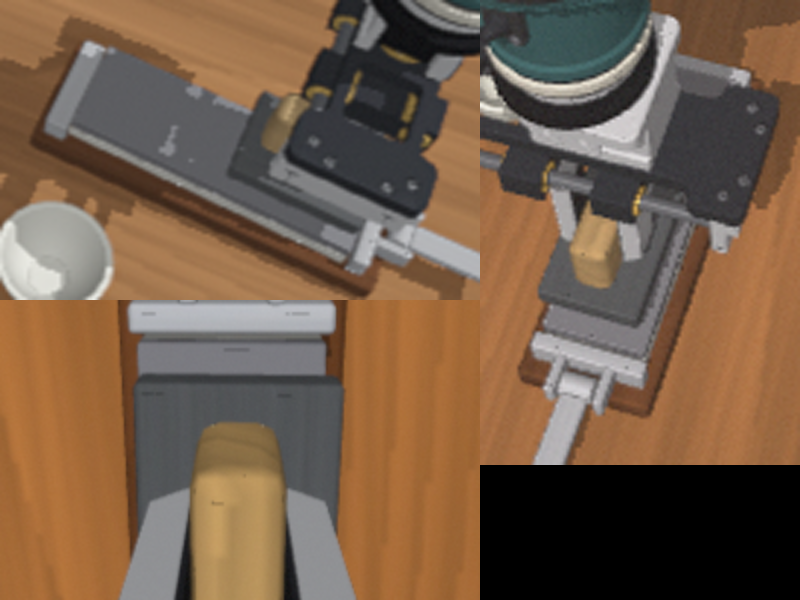

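The block hangs over the lever end of the stone, with the lever shut. In the wrist view the stone's centre (u≈232 in the crop) lies about 8 crop pixels left of the plate's centre (u≈239), so I check that offset.

```bash
python3 - <<'E'
from h import *
c=lc('w5')
for n,z,p in(('stone',.0405,[(269,200.5),(363,200.5)]),('plate',.0942-.0185-.0015,[(268.5,219),(371.5,219)])):
    V=np.array([ray(0,u,z,c) for u in p]); print(n,V.round(4).tolist(),V.mean(0).round(4),np.linalg.norm(V[0]-V[1]))
# edge rows in w5: grayscale jumps along rows for base and plate
g=cv2.cvtColor(cv2.imread('pics/w5.png'),cv2.COLOR_BGR2GRAY).astype(int)
im=cv2.imread('pics/w5.png').astype(int)
for v in range(190,330,14): 
    d=np.abs(np.diff(im[v-1:v+2].mean(0),axis=0)).sum(1); k=[i for i in range(240,400) if d[i]>25 and d[i]==d[max(0,i-2):i+3].max()]; print(v,k)
print(c[0])
E
```

```text
stone [[0.5347, 0.2874, 0.0405], [0.5936, 0.2845, 0.0405]] [0.5642 0.2859 0.0405] 0.058958558742012585
plate [[0.5385, 0.2844, 0.0742], [0.594, 0.2816, 0.0742]] [0.5662 0.283  0.0742] 0.05557492755999955
190 [258, 264, 367, 372]
204 [259, 268, 311, 324, 362, 371]
218 [260, 268, 362, 371]
232 [260, 266, 371]
246 [261, 267, 300, 336, 370]
260 [262, 267, 297, 340, 370]
274 [262, 268, 289, 294, 297, 340, 343, 369]
288 [263, 268, 272, 293, 343, 364, 368]
302 [264, 267, 291, 294, 345, 369]
316 [263, 289, 297, 341, 347, 373]
[[354.663563     0.         318.25484213]
 [  0.         354.663563   237.93796702]
 [  0.           0.           1.        ]]
```

```bash
python3 -m pendant '[[-0.1,-0.1,-0.2,0,0,0,0],[-0.1,-0.1,-0.2,0,0,0,0],[0,0,-0.2,0,0,0,0],[0,0,-0.1,0,0,0,0],[0,0,-0.1,0,0,0,0],[0,0,0,0,0,0,0]]'
python3 -m pendant '[[0,0,-0.1,0,0,0,0],[0,0,-0.1,0,0,0,0],[0,0,0,0,0,0,0]]'
python3 -c "
from h import *
o=robot.get_obs(); print(o['wrist_force'],o['wrist_torque'],o['tool_pos'],o['ee_rot'])"
```

```text
time: 14.05
tool_pos: [0.5599, 0.2432, 0.0783]
ee_rot: [3.14, 0.035, 1.523]
wrist_force: [-0.8, -0.6, -3.6]
width: 0.0217
finger_force: 29.9
time: 14.35
tool_pos: [0.5598, 0.2432, 0.0763]
ee_rot: [3.14, 0.035, 1.523]
wrist_force: [0.5, -0.3, -3.4]
width: 0.0219
finger_force: 29.9
[ 0.45701376 -0.25857845 -3.44798949] [ 0.04227577 -0.05957919 -0.0394677 ] [0.55984543 0.24318828 0.07632148] [3.14000275 0.03497967 1.52262271]
```

```bash
python3 -m pendant '[[0,0,-0.1,0,0,0,0],[0,0,0,0,0,0,0]]'
python3 -m pendant '[[0,0,-0.05,0,0,0,0],[0,0,0,0,0,0,0]]'
python3 -c "
from h import *
o=robot.get_obs(); print(o['wrist_force'],o['wrist_torque'],o['tool_pos'],o['ee_rot'])"
```

```text
time: 14.55
tool_pos: [0.5599, 0.2432, 0.0753]
ee_rot: [3.14, 0.035, 1.523]
wrist_force: [-0.2, 0.1, -2.5]
width: 0.0214
finger_force: 29.9
time: 14.75
tool_pos: [0.5599, 0.2432, 0.0749]
ee_rot: [3.14, 0.035, 1.523]
wrist_force: [-0.5, 0.2, -3.1]
width: 0.0219
finger_force: 29.9
[-0.48216948  0.20876307 -3.13644401] [ 0.01437766 -0.08530411  0.03256143] [0.55992648 0.24321121 0.0749496 ] [3.13975021 0.03490232 1.52258539]
```

```bash
python3 -m pendant '[[0,0,-0.05,0,0,0,0],[0,0,0,0,0,0,0]]'
python3 -m pendant '[[0,0,-0.05,0,0,0,0],[0,0,0,0,0,0,0]]'
python3 -c "
from h import *
o=robot.get_obs(); print(o['wrist_force'],o['wrist_torque'],o['tool_pos'],o['ee_rot'])"
```

```text
time: 14.95
tool_pos: [0.56, 0.2432, 0.0749]
ee_rot: [3.139, 0.035, 1.522]
wrist_force: [0.5, -0.1, -0.3]
width: 0.0222
finger_force: 29.9
time: 15.15
tool_pos: [0.56, 0.2433, 0.0748]
ee_rot: [3.139, 0.035, 1.523]
wrist_force: [-1.8, -0.3, 1.3]
width: 0.0219
finger_force: 29.9
[-1.77564154 -0.31278774  1.28370305] [-0.24252658  0.39867149 -0.04577179] [0.56003466 0.24328534 0.07478499] [3.13920702 0.03472633 1.52258329]
```

```bash
python3 -m pendant '[[0,0,0,-0.3,0.15,0,0],[0,0,-0.05,0,0,0,0],[0,0,0,0,0,0,0]]'
python3 -c "
from h import *
o=robot.get_obs(); print(o['wrist_force'],o['wrist_torque'],o['tool_pos'],o['ee_rot'])"
```

```text
time: 15.45
tool_pos: [0.5601, 0.2434, 0.0745]
ee_rot: [3.141, 0.04, 1.523]
wrist_force: [-1.7, -0.1, 4.7]
width: 0.0217
finger_force: 29.9
[-1.74346232 -0.13973646  4.70340343] [-0.17442921  0.59301887 -0.08815728] [0.56011937 0.24340116 0.07450826] [3.14139863 0.03985593 1.52268256]
```

```bash
python3 -m pendant '[[-0.02,0,0,-0.1,0.3,0,0],[0,0,0,0,0,0,0],[0,0,0,0,0,0,0]]'
python3 -c "
from h import *
o=robot.get_obs(); print(o['wrist_force'],o['wrist_torque'],o['tool_pos'],o['ee_rot'])"
```

```text
time: 15.75
tool_pos: [0.5603, 0.2434, 0.0746]
ee_rot: [-3.137, 0.042, 1.523]
wrist_force: [-3.0, -0.4, 6.1]
width: 0.0219
finger_force: 29.9
[-3.04482342 -0.39292663  6.11315592] [-0.0354042   0.2836013  -0.05074223] [0.56025107 0.24341127 0.07455992] [-3.13736759  0.04156725  1.52277493]
```

```bash
python3 -m pendant '[[0,0,-0.02,0,-0.15,0,0],[0,0,-0.02,0,0,0,0],[0,0,0,0,0,0,0]]'
cat > r.py <<'E'
from h import *
o=robot.get_obs(); F,T=np.array(o['wrist_force']),np.array(o['wrist_torque'])-[0.01,-.08,0]
N=F[2]+3.55; L=.19
print('N',round(N,2),'F',F.round(2),'cop y',round(1e3*(T[0]-L*F[1])/N,1),'cop x',round(-1e3*(T[1]+L*F[0])/N,1),np.round(o['tool_pos'],4),np.round(o['ee_rot'],4),'line x err mm',round(1e3*(o['tool_pos'][0]-.558-.049*(o['tool_pos'][1]-.195)),2))
E
python3 r.py
```

```text
time: 16.05
tool_pos: [0.5602, 0.2434, 0.0745]
ee_rot: [-3.14, 0.041, 1.523]
wrist_force: [-3.4, 0.2, 6.6]
width: 0.0218
finger_force: 29.9
N 10.16 F [-3.44  0.2   6.61] cop y -20.3 cop x 5.2 [0.5602 0.2434 0.0745] [-3.14    0.0415  1.5226] line x err mm -0.18
```

```bash
python3 -m pendant '[[-0.02,-0.05,-0.02,0,0,0,0],[-0.02,-0.1,0,0,0,0,0],[-0.01,-0.2,0.01,0,0,0,0],[-0.01,-0.2,0.01,0,0,0,0]]'
python3 r.py
```

```text
time: 16.45
tool_pos: [0.5606, 0.2404, 0.0748]
ee_rot: [3.14, 0.036, 1.523]
wrist_force: [1.2, 4.7, 4.7]
width: 0.0219
finger_force: 29.9
N 8.27 F [1.2  4.71 4.72] cop y -19.1 cop x -42.4 [0.5606 0.2404 0.0748] [3.1404 0.0362 1.5234] line x err mm 0.36
```

```bash
python3 -m pendant '[[-0.02,-0.2,-0.02,-0.15,0.1,0,0],[-0.02,-0.2,-0.01,-0.15,0,0,0],[-0.01,-0.2,0,0,0,0,0],[-0.01,-0.2,0.01,0,0,0,0]]'
python3 r.py
```

```text
time: 16.85
tool_pos: [0.5606, 0.2329, 0.075]
ee_rot: [3.14, 0.04, 1.523]
wrist_force: [0.3, 5.7, 4.7]
width: 0.0221
finger_force: 29.9
N 8.3 F [0.29 5.66 4.75] cop y -4.8 cop x -15.8 [0.5606 0.2329 0.075 ] [3.1404 0.0403 1.5234] line x err mm 0.77
```

```bash
python3 -m pendant '[[-0.03,-0.2,-0.03,0,0.1,0,0],[-0.03,-0.2,-0.02,0,0,0,0],[-0.03,-0.2,0.01,0,0,0,0],[-0.01,-0.2,0.01,0,0,0,0]]'
python3 r.py
```

```text
time: 17.25
tool_pos: [0.5602, 0.2252, 0.0753]
ee_rot: [3.141, 0.04, 1.524]
wrist_force: [1.1, 6.6, 7.4]
width: 0.022
finger_force: 29.9
N 10.96 F [1.14 6.59 7.41] cop y -17.8 cop x -19.2 [0.5602 0.2252 0.0753] [3.1406 0.0396 1.5235] line x err mm 0.67
```

```bash
python3 -m pendant '[[-0.03,-0.2,-0.01,-0.1,0.1,0,0],[-0.03,-0.2,0,0,0,0,0],[-0.02,-0.2,0.008,0,0,0,0],[-0.01,-0.2,0.008,0,0,0,0],[-0.01,-0.2,0.008,0,0,0,0]]'
python3 r.py
```

```text
time: 17.75
tool_pos: [0.5592, 0.2156, 0.0756]
ee_rot: [-3.141, 0.041, 1.524]
wrist_force: [1.1, 7.2, 6.9]
width: 0.0219
finger_force: 29.9
N 10.4 F [1.08 7.23 6.85] cop y -7.8 cop x -12.2 [0.5592 0.2156 0.0756] [-3.1411  0.0407  1.5238] line x err mm 0.21
```

```bash
python3 -m pendant '[[-0.02,-0.2,-0.02,0,0.05,0,0],[-0.01,-0.2,0,0,0,0,0],[-0.01,-0.2,0.008,0,0,0,0],[-0.01,-0.2,0.008,0,0,0,0],[-0.01,-0.2,0.008,0,0,0,0]]'
python3 r.py
```

```text
time: 18.25
tool_pos: [0.5588, 0.2059, 0.076]
ee_rot: [-3.141, 0.04, 1.524]
wrist_force: [0.1, 8.0, 8.2]
width: 0.0217
finger_force: 29.9
N 11.77 F [0.14 7.99 8.22] cop y -10.2 cop x -4.9 [0.5588 0.2059 0.076 ] [-3.1409  0.0401  1.5241] line x err mm 0.3
```

```bash
python3 -m pendant '[[-0.015,-0.2,0.005,-0.05,0.03,0,0],[-0.01,-0.2,0.007,0,0,0,0],[-0.01,-0.2,0.007,0,0,0,0],[-0.01,-0.2,0.007,0,0,0,0],[-0.01,-0.2,0.007,0,0,0,0],[-0.01,-0.2,0.007,0,0,0,0]]'
python3 r.py
```

```text
time: 18.85
tool_pos: [0.5583, 0.194, 0.0765]
ee_rot: [-3.141, 0.041, 1.524]
wrist_force: [0.9, 8.5, 8.2]
width: 0.0219
finger_force: 29.9
N 11.79 F [0.87 8.46 8.24] cop y -11.9 cop x -13.8 [0.5583 0.194  0.0765] [-3.1407  0.0407  1.5241] line x err mm 0.33
```

```bash
python3 -m pendant '[[-0.015,-0.2,0.005,-0.05,0.03,0,0],[-0.01,-0.2,0.007,0,0,0,0],[-0.01,-0.2,0.007,0,0,0,0],[-0.01,-0.2,0.007,0,0,0,0],[-0.01,-0.2,0.008,0,0,0,0],[-0.01,-0.2,0.008,0,0,0,0],[-0.01,-0.2,0.008,0,0,0,0]]'
python3 r.py
```

```text
time: 19.55
tool_pos: [0.5576, 0.1801, 0.077]
ee_rot: [-3.14, 0.041, 1.524]
wrist_force: [0.3, 8.4, 8.7]
width: 0.0218
finger_force: 29.9
N 12.25 F [0.28 8.43 8.7 ] cop y 0.8 cop x -0.3 [0.5576 0.1801 0.077 ] [-3.1404  0.0414  1.5241] line x err mm 0.35
```

```bash
python3 -m pendant '[[-0.015,-0.2,0.008,0,0,0,0],[-0.01,-0.2,0.008,0,0,0,0],[-0.01,-0.2,0.008,0,0,0,0],[-0.01,-0.2,0.008,0,0,0,0],[-0.01,-0.2,0.008,0,0,0,0],[-0.01,-0.2,0.008,0,0,0,0],[-0.01,-0.2,0.008,0,0,0,0]]'
python3 r.py
```

```text
time: 20.25
tool_pos: [0.5569, 0.1661, 0.0776]
ee_rot: [-3.14, 0.041, 1.524]
wrist_force: [0.4, 7.7, 8.5]
width: 0.022
finger_force: 29.9
N 12.09 F [0.44 7.7  8.54] cop y 13.9 cop x -4.4 [0.5569 0.1661 0.0776] [-3.1404  0.0415  1.5241] line x err mm 0.32
```

```bash
python3 -m pendant '[[-0.015,-0.2,0.008,0.1,0,0,0],[-0.01,-0.2,0.008,0,0,0,0],[-0.01,-0.2,0.008,0,0,0,0],[-0.01,-0.2,0.008,0,0,0,0],[-0.01,-0.2,0.008,0,0,0,0]]'
python3 r.py
```

```text
time: 20.75
tool_pos: [0.5563, 0.156, 0.0779]
ee_rot: [-3.14, 0.04, 1.524]
wrist_force: [0.1, 8.5, 9.3]
width: 0.0215
finger_force: 29.9
N 12.9 F [0.1  8.53 9.35] cop y 0.3 cop x -0.8 [0.5563 0.156  0.0779] [-3.1403  0.0401  1.5241] line x err mm 0.26
```

```bash
python3 -m pendant '[[-0.01,-0.2,0.011,0,0,0,0],[-0.01,-0.2,0.01,0,0,0,0],[-0.01,-0.2,0.008,0,0,0,0],[-0.005,-0.15,0.006,0,0,0,0]]'
python3 r.py
```

```text
time: 21.15
tool_pos: [0.556, 0.1484, 0.0782]
ee_rot: [-3.14, 0.04, 1.524]
wrist_force: [-0.0, 8.6, 8.5]
width: 0.0218
finger_force: 29.9
N 12.0 F [-0.05  8.56  8.45] cop y -2.5 cop x 9.2 [0.556  0.1484 0.0782] [-3.1403  0.0403  1.524 ] line x err mm 0.27
```

```bash
python3 -m pendant '[[0,0.1,0.2,0,0,0,0],[0,0.1,0.5,0,0,0,0],[0,0,1,0,0,0,0],[0,0,2,0,0,0,0],[0,0,2,0,0,0,0],[0,0,0.8,0.6,0,0,0],[0,-0.5,0,0.6,0,0,0],[0,-1.5,0,0.6,0,0,0]]'
python3 -m pendant '[[-0.1,-3.5,0,0.6,0,-2,0],[-0.1,-4.5,0,0.2,0,-2,0],[-0.1,-4.5,0,0,0,-2,0],[-0.2,-4.5,0,0,0,-2,0],[-0.2,-4.5,0,0,0,-2,0],[-0.2,-4.5,0,0,0,-2,0],[-0.2,-4,0,0,0,-0.8,0],[0,-1.5,0,0,0,0,0]]'
python3 -m pendant '[[0,0,0,0,0,0,0],[0,0,0,0,0,0,0],[0,0,0,0,0,0,0]]'; python3 - <<'E'
from h import *
wsnap('w6')
cv2.imwrite('pics/m6.png',cv2.resize(cv2.imread('pics/w6.png')[100:400,160:480],(640,600)))
E
```

```text
time: 21.95
tool_pos: [0.5523, 0.1263, 0.1388]
ee_rot: [-3.128, 0.017, 1.525]
wrist_force: [0.2, -0.6, -3.2]
width: 0.0217
finger_force: 29.9
time: 22.75
tool_pos: [0.5399, -0.193, 0.138]
ee_rot: [-3.126, 0.006, 1.295]
wrist_force: [0.3, 0.4, -3.1]
width: 0.0218
finger_force: 29.9
time: 23.05
tool_pos: [0.5417, -0.1872, 0.1395]
ee_rot: [-3.128, 0.003, 1.301]
wrist_force: [-0.1, 0.6, -3.2]
width: 0.0218
finger_force: 29.9
w6 {'time': 23.05, 'tool_pos': [0.5417, -0.1872, 0.1395], 'ee_rot': [-3.128, 0.0031, 1.3014], 'wrist_force': [-0.0822, 0.6445, -3.2149], 'joint_positions': [-0.4285, 0.1755, 1.4254, -0.0052, 1.5537, -0.159]}
```

View pics/m6.png

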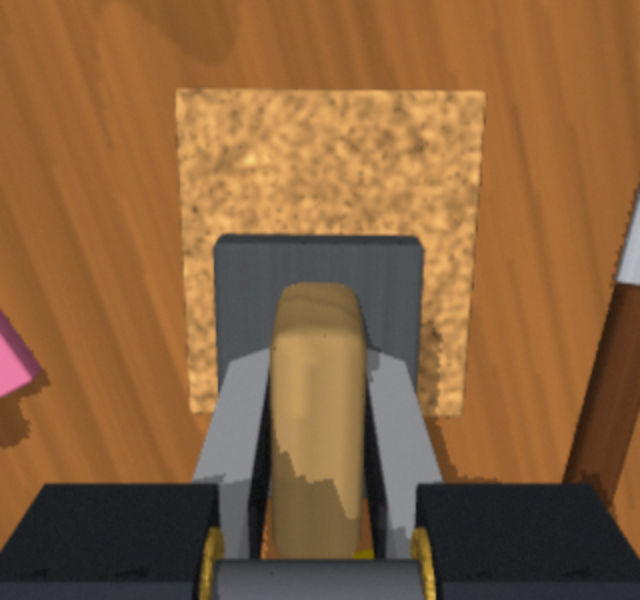

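Mat corners sit at crop pixels (178,90), (485,92), (462,415) and (190,413), and its edges are parallel to the plate. The block centre is at u≈318, slightly left of the mat's centre.

```bash
python3 - <<'E'
from h import *
c=lc('w6')
V=np.array([ray(0,u,.004,c) for u in [(249,145),(402.5,146),(391,307.5),(255,307)]]); print('mat',V.mean(0).round(4),[(round(float(np.hypot(*q[:2])),4),round(float(np.degrees(np.arctan2(q[1],q[0]))),1)) for q in (V-np.roll(V,1,0))])
z=.1395-.0185
P=np.array([ray(0,u,z,c) for u in [(160+216/2,100+243/2),(160+424/2,100+243/2)]]); print('plate end',P.mean(0).round(4),np.linalg.norm(P[0]-P[1]).round(4))
y=1.3014; print('expected',(np.array([.5417,-.1872])+.04*np.array([np.cos(y),np.sin(y)])).round(4))
E
```

```text
mat [ 0.5458 -0.1894  0.004 ] [(0.1487, 73.6), (0.1269, -15.8), (0.1476, -105.8), (0.1286, 164.7)]
plate end [ 0.5533 -0.1517  0.121 ] 0.0561
expected [ 0.5523 -0.1486]
```

```bash
python3 -m pendant '[[0.1,-0.1,-1,0,-0.8,0,0],[0.1,0,-2,0,0,0,0],[0.1,0,-2,0,0,0,0],[0,0,-2,0,0,0,0],[0,0,-1.5,0,0,0,0],[0,0,-0.7,0,0,0,0],[0,0,0,0,0,0,0],[0,0,0,0,0,0,0]]'
python3 -m pendant '[[0,0,-0.2,0,0,0,0],[0,0,-0.2,0,0,0,0],[0,0,0,0,0,0,0],[0,0,0,0,0,0,0]]'
```

```text
time: 23.9
tool_pos: [0.5456, -0.1898, 0.0489]
ee_rot: [3.139, 0.001, 1.3]
wrist_force: [0.2, -0.5, -3.2]
width: 0.0219
finger_force: 29.9
time: 24.3
tool_pos: [0.5449, -0.1899, 0.0442]
ee_rot: [3.14, 0.0, 1.3]
wrist_force: [0.9, -0.5, -3.2]
width: 0.0222
finger_force: 29.9
```

```bash
python3 -m pendant '[[0,0.1,-0.2,0,0,0,0],[0,0,-0.2,0,0.05,0,0],[0,0,-0.2,0,0,0,0],[0,0,0,0,0,0,0],[0,0,0,0,0,0,0]]'
python3 -m pendant '[[0,0,-0.1,0,0,0,0],[0,0,0,0,0,0,0]]'
python3 -m pendant '[[0,0,-0.05,0,0,0,0],[0,0,0,0,0,0,0]]'
```

```text
time: 24.8
tool_pos: [0.5448, -0.1887, 0.0378]
ee_rot: [-3.142, 0.001, 1.3]
wrist_force: [-0.4, -0.5, -3.6]
width: 0.022
finger_force: 29.9
time: 25.0
tool_pos: [0.5448, -0.1888, 0.0369]
ee_rot: [3.142, 0.001, 1.3]
wrist_force: [0.4, -0.2, -3.0]
width: 0.0222
finger_force: 29.9
time: 25.2
tool_pos: [0.545, -0.1888, 0.0365]
ee_rot: [3.141, 0.001, 1.3]
wrist_force: [0.1, 0.2, -3.5]
width: 0.0217
finger_force: 29.9
```

```bash
python3 -m pendant '[[0,0,-0.05,0,0,0,0],[0,0,0,0,0,0,0]]'
python3 -m pendant '[[0,0,-0.05,0,0,0,0],[0,0,0,0,0,0,0]]'
```

```text
time: 25.4
tool_pos: [0.545, -0.1888, 0.0365]
ee_rot: [3.141, 0.001, 1.3]
wrist_force: [-0.1, 0.4, 0.6]
width: 0.0217
finger_force: 29.9
time: 25.6
tool_pos: [0.545, -0.1888, 0.0365]
ee_rot: [3.141, 0.001, 1.3]
wrist_force: [-3.1, 0.9, 3.6]
width: 0.022
finger_force: 29.9
```

```bash
python3 -m pendant '[[0,0,0.07,0,0,0,0.6],[0,0,0,0,0,0,0.6],[0,0,0,0,0,0,0.6],[0,0,0,0,0,0,0.6],[0,0,0,0,0,0,0.6],[0,0,0,0,0,0,0.6],[0,0,0,0,0,0,0.6]]'
python3 -m pendant '[[0,0,1,0,0,0,0.6],[0,0,2,0,0,0,0.6],[0,0,4,0,0,0,0.6],[0,0,5,0,0,0,0.6],[0,0,4,0,0,0,0.6],[-2,0,2,0,0,0,0.6],[-2,0,0,0,0,0,0.6],[0,0,0,0,0,0,0.6]]'
python3 - <<'E'
from h import *
wsnap('w7')
a=cv2.resize(cv2.imread('pics/w7.png'),(400,300)); s=[cv2.resize(imaging.snapshot(n)[:,:,::-1],(400,300)) for n in("scene","side")]
w=cv2.resize(cv2.imread('pics/w7.png')[60:280,220:480],(400,300))
cv2.imwrite('pics/m7.png',np.vstack([np.hstack([a,w]),np.hstack(s)]))
E
```

```text
time: 26.3
tool_pos: [0.5449, -0.1888, 0.0361]
ee_rot: [3.141, 0.001, 1.3]
wrist_force: [0.4, -0.6, 0.6]
width: 0.0565
finger_force: 0.0
time: 27.1
tool_pos: [0.5042, -0.189, 0.2189]
ee_rot: [3.138, 0.002, 1.299]
wrist_force: [0.2, 0.2, -0.1]
width: 0.0564
finger_force: 0.0
w7 {'time': 27.1, 'tool_pos': [0.5042, -0.189, 0.2189], 'ee_rot': [3.1377, 0.0016, 1.2988], 'wrist_force': [0.2456, 0.2423, -0.1378], 'joint_positions': [-0.4635, 0.0579, 1.3972, -0.0008, 1.6824, -0.1916]}
```

View pics/m7.png

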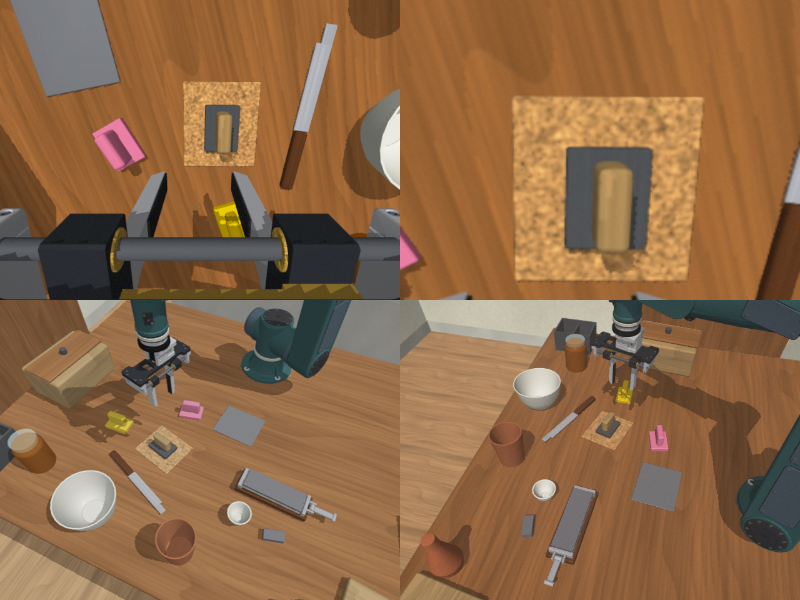

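```bash
python3 - <<'E'
from h import *
c=lc('w7'); f=lambda u,v:(220+(u-400)*260/400,60+v*220/300)
for n,z,p in(('mat',.004,[(513,97),(702,97),(688,282),(516,280)]),('plate',.018,[(567,147),(651,148),(645,250),(567,248)])):
    V=np.array([ray(0,f(*u),z,c) for u in p]); print(n,V.mean(0).round(4),[round(float(np.hypot(*q[:2])),4) for q in (V-np.roll(V,1,0))])
E
```

```text
mat [ 0.5456 -0.1895  0.004 ] [0.1478, 0.127, 0.1499, 0.1289]
plate [ 0.5456 -0.1915  0.018 ] [0.0793, 0.056, 0.0803, 0.0553]
```

The block is within about 2 mm of the mat's centre and parallel to it, and the lever is shut. The knife, slip stone and bowl are in their places.

```bash
python3 -c "
from h import *
print(robot.close_job())"
```

```text
the job is handed in; nothing more can be done
None
```

The job is handed in (about 27 s of 72 s used): the lever is shut, the stone was flattened in one unbroken stroke of about 95 mm (pressure only 8–11 N over roughly the first third, then about 12 N), and the block is back flat within about 2 mm of the mat's centre, with the knife, slip stone and salt bowl not touched.

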